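Stamp the rind of a young cheese in the pedal press

ROBOT

A 6-joint arm with a two-finger parallel gripper is mounted at the origin on the work surface. World frame = base frame: x ahead of the robot, y to its left, z up, the work surface at z = 0. Lengths are in m, angles in rad, forces in N, time in s.
With the tool pointing down it reaches from about 0.25 to 0.775 m from the base axis. Payload 4 kg.
Tool frame: the origin (TCP) lies midway between the tips of the shut fingers; the grasp point (between the pads) lies 19 mm behind it; z points along the fingers, y is the line along which they close (so a half turn about z gives the same grasp; the last joint's range is limited). The gripper opens to 85 mm and grips with 20 to 120 N. Pads are 22 mm wide; open, the fingers measure 114 mm over their backs; the gripper's body (76 mm by 85 mm) begins 54 mm behind the grasp point. The pads swing forward as they close: fully open they stand 13 mm farther back than shut.
Start: joints at [-1.371, 0.087, 1.371, -0, 1.684, -0.103], TCP at [0.164, -0.525, 0.231] pointing down, gripper open.
Joint ranges: [-3.1, 3.1], [-0.76, 2.03], [0.27, 2.55], [-1.08, 4.22], [0.17, 2.65], [-2.57, 2.57]. Speed limits (rad/s): [2.79, 2.79, 3.14, 3.14, 3.14, 3.14].

INTERFACE

Orientations are given as a rotation vector (axis times angle).
In Python, from plant import manip, get_image, camera_params, workorder gives the robot as it stands.
- The arm moves only by the tool drive_tool, never from a script. Its argument "rows" is a list of rows, each an object of numbers: "dx", "dy", "dz": the shift along the tool's x, y, z in m; "rx", "ry", "rz": the turn, a rotation vector about the tool's x, y, z in degrees; "jaw": the closure, from -1 (fully open) to 1 (shut), so that 0 is half open. A call has 1 to 20 rows; each row is the pose to reach, as a shift and turn from the pose commanded when the call began, along the tool's axes at that moment; what a row does not reach only later rows make up. A row lasts 1/12 s, in which the tool goes at most 41.7 mm and 7.16 degrees, less where a joint would pass 70% of its speed; a pose out of reach is approached as far as the arm can. A call with a gripper value outside its range is refused whole. The fingers move at their own pace and stop on an object; "force" is the grip in N (left out, the last holds). Time passes only in rows, so rows that repeat a pose let the fingers close. It gives the time, the measured TCP pose, the force, the opening and the grip force at its end, in the units of the state.
- manip.read_state(): the state, without advancing time (a new reading comes with each control period).
- get_image(name): name is "scene" or "side" or "wrist"; returns (picture, depth): 420x560x3 uint8, blue, green, red; 420x560 float32, m along the optical axis (not along the pixel's ray), 0 where there is no reading.
- camera_params(name): a dict with "vfov" (degrees; the focal length in pixels is half the picture's height over the tangent of half this angle, whatever the lens; pixels are square), "cx", "cy" (the principal point, pixels), "extrinsics" (4x4, takes a point from world to camera coordinates). Camera axes: x right, y down, z forward; pixel columns grow to the right and rows downward; lengths in m; the calibration is good to about 2 mm. A picture is of the moment at which its call begins: read the wrist's pose just before it. camera_params takes no time and is no camera call; for the wrist camera it gives the pose at the moment of the call.
- workorder.close_job(): hands the job in; it is judged then, once.
The state is a dict: "t": time; "joint_positions": joint angles; "joint_vel": joint speeds; "joint_torque": joint torques, N m; "position": TCP position; "ee_rot": TCP orientation; "wrist_force": force on the tool from outside, world axes, zero at the start; "torque": the same for the moment, N m; "width": finger opening in m; "finger_force": force on a finger pad.
Only numpy, scipy, OpenCV 4.12 (cv2) and the standard library are available. Lean on these libraries where they do the work, as an engineer would, in place of code of your own. Each camera call takes 0.05 s, during which the arm holds its last target. There are 200 camera calls.

TASK

Take the golden-yellow cheese from the wooden board and stand it flat and released on the white bed of the stamping press, about centred between the brass stamp and the green fence. Then push the red-padded pedal down to its stop, so that the stamp presses the cheese against the fence, hold it there for about a second and let the pedal come all the way up again. Leave the stamped cheese standing against the fence, and the grey and white cheeses where they are.

Things in the scene. Friction and masses are not known exactly. Their poses are not given: they have to be found in the camera images.
- cheese_gold: the golden-yellow cheese: an upright cylinder 64 mm in diameter, 55 mm high, about 0.2 kg. Origin: centre of its underside; z up. It stands in one of three places, 120 mm apart, on a wooden ageing board 20 mm thick (130 x 370 mm); all three stand in a row along it: grip across the row.
- cheese_grey: a dark grey cheese of the same size on the same board, to be left alone. Origin: centre of its underside.
- cheese_white: a white cheese of the same size on the same board, to be left alone. Origin: centre of its underside.
- press_bed (a point): centre of the free bed (white liner) on its upper face, 16 mm above the table; axes as body press. The face of the stamp at rest is 50 mm from it to +y, the face of the fence (100 mm wide, top 45 mm above the bed) 50 mm to -y: a centred cheese has 18 mm free on either side. Open along x: close the fingers along x. After the stroke the cheese centre is 18 mm from it to -y.
- press: the press, fixed to the table: steel base plate 180 mm (x) by 340 mm (y), 16 mm thick, a blue housing in the middle (88 mm high above the table), bed and green fence on its -y side, pedal on its +y side. Origin: centre of the underside of the plate; z up, y from the bed towards the pedal, x towards the hinge end of the pedal
- stamp: brass stamp plate 50 mm (x) x 10 mm x 36 mm high on the ram, driven 40 mm towards the fence by the pedal; sprung, it presses the cheese with about 5 N. Origin: centre of the plate, 24 mm above the bed.
- pedal_pad (a point): centre of the upper face of the red pad (70 x 69 mm), 115 mm from the pedal hinge; it moves with the pedal. Axes: z square to the pad, x towards the hinge. In the axes of press_bed, at rest it lies 40 mm to -x, 185 mm to +y and 62 mm above the bed; fully down 45 mm to -x, 185 mm to +y and 28 mm above the bed (44 mm above the table).
- pedal (a joint): angle of the pedal: 0 = up (at rest, pad leaning up 0.30 rad towards the robot's side), 0.30 = fully down on its stop, pad level. A spring lifts it; it takes about 4 N at the pad to start, about 14 N to hold it down with a cheese under the stamp.
There are look-alikes about, which are no part of the job. Of the things that look like the cheese_gold, the middle-sized one is meant.

How it is judged:
On the way, in this order (a step that is already met when the one before it is completed fails the run):
1. the golden cheese stands flat and released on the bed between stamp and fence, with the pedal up (x of cheese_gold in the frame of press_bed between -0.018 and 0.018 m and z of cheese_gold in the frame of press_bed between -0.005 and 0.005 m and angle between cheese_gold's own z axis and vertical below 0.1 rad and contact force between each of the fingers, the arm and cheese_gold below 0.2 N and y of cheese_gold in the frame of press_bed between -0.025 and 0.017 m and value of joint pedal below 0.05 rad), for 0.2 s.
2. the pedal is fully down on its stop and the stamp presses the golden cheese against the fence (x of cheese_gold in the frame of press_bed between -0.018 and 0.018 m and z of cheese_gold in the frame of press_bed between -0.005 and 0.005 m and angle between cheese_gold's own z axis and vertical below 0.1 rad and y of cheese_gold in the frame of press_bed between -0.025 and -0.012 m and value of joint pedal above 0.28 rad and contact force between stamp and cheese_gold above 1.5 N), for 0.5 s.
At the end, for the whole second after the job is handed in: the golden cheese stands flat (within 0.1 rad) and at rest on the bed, up against the fence (its centre 12 to 25 mm from the bed's centre towards the fence, within 18 mm sideways), released, and the pedal is up again (below 0.03 rad) (x of cheese_gold in the frame of press_bed between -0.018 and 0.018 m and z of cheese_gold in the frame of press_bed between -0.005 and 0.005 m and angle between cheese_gold's own z axis and vertical below 0.1 rad and y of cheese_gold in the frame of press_bed between -0.025 and -0.012 m and contact force between each of the fingers, the arm and cheese_gold below 0.2 N and value of joint pedal below 0.03 rad and linear speed of cheese_gold below 0.02 m/s); the robot touches nothing.
It fails at once if the grey cheese is moved more than 25 mm (distance of cheese_grey from where it was at the start of the episode above 0.025 m).
It fails at once if the white cheese is moved more than 25 mm (distance of cheese_white from where it was at the start of the episode above 0.025 m).
It also fails if it takes over 50 s, if anything falls off the work surface, if the arm or the gripper's body presses on something with over 40 N, if the wrist force passes 120 N, or if a joint passes its speed limit or range.

## Working session

There is one attempt and no reset: what is moved stays moved. The work goes in short steps, Python scripts to look and compute and a tool call to move; the robot and the scene stay as the last step left them, time stands still between calls to the robot, and variables do not carry over. Pictures are saved under pics/ and viewed, at most 10 in all, crops included, and the job is handed in when it is done.

Besides the shell and the picture viewer there is one more tool, called after "Emit:" as a command line: name --argument value ..., lists and objects as JSON in quotes. drive_tool: Moves the arm, as the interface text tells. Its arguments: {"type":"object","properties":{"rows":{"type":"array"},"force":{"type":"number"}},"required":["rows"]}

```bash
mkdir -p pics; cat > h.py <<'E'
import numpy as np, cv2
from plant import manip, get_image, camera_params, workorder
from scipy.spatial.transform import Rotation as R
def grab(n):
    p=camera_params(n); im,d=get_image(n); return im,d,p
def cloud(d,p):
    h,w=d.shape; f=h/2/np.tan(np.radians(p['vfov'])/2)
    v,u=np.mgrid[:h,:w]; c=np.stack([(u-p['cx'])/f*d,(v-p['cy'])/f*d,d],-1)
    E=np.array(p['extrinsics']); return (c-E[:3,3])@E[:3,:3]
E
python3 - <<'E'
from h import *
for n in ['scene','side']:
    im,d,p=grab(n); cv2.imwrite(f'pics/{n}.png',im); np.savez(f'{n}.npz',im=im,d=d,P=cloud(d,p))
    print({k:np.round(v,3) for k,v in p.items() if k!='name'} )
s=manip.read_state(); print(s['t'],s['position'],s['ee_rot'])
E
```

```text
{'vfov': np.float64(55.682), 'cx': np.float64(277.55), 'cy': np.float64(206.963), 'extrinsics': array([[-0.27 ,  0.963,  0.003,  0.018],
       [ 0.828,  0.234, -0.509, -0.38 ],
       [-0.491, -0.135, -0.861,  1.199],
       [ 0.   ,  0.   ,  0.   ,  1.   ]])}
{'vfov': np.float64(50.876), 'cx': np.float64(281.557), 'cy': np.float64(213.988), 'extrinsics': array([[ 0.983, -0.185,  0.012, -0.462],
       [-0.086, -0.513, -0.854,  0.169],
       [ 0.164,  0.838, -0.52 ,  0.866],
       [ 0.   ,  0.   ,  0.   ,  1.   ]])}
0.1 [ 0.16391025 -0.52450928  0.23020803] [-3.10357726e+00 -4.73493524e-01  1.42744909e-04]
```

View pics/scene.png

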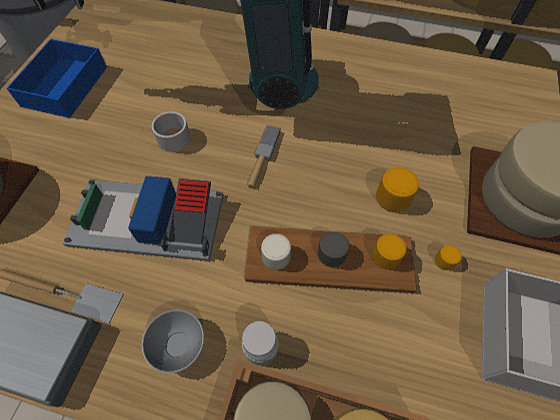

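View pics/side.png

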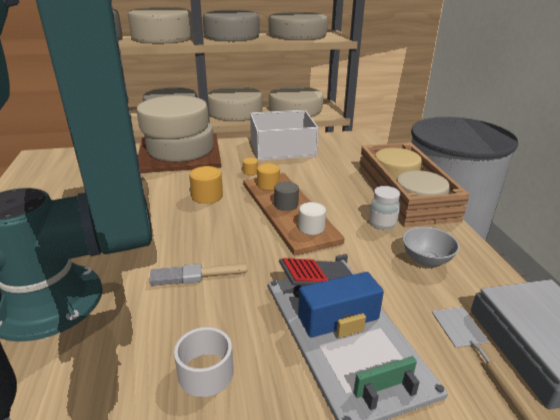

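Gold candidates in the scene view: the large one at (398,190) stands off the board, the medium one at (391,250) is on the board's end, and the small one at (449,258) is off the board. The medium one on the board is meant. White is at (276,250) and grey at (333,248). On the press, the fence is at (88,203), the bed at (117,210) and the pad at (193,196).

```bash
python3 - <<'E'
from h import *
for n in ['scene','side']:
    z=np.load(n+'.npz'); im,P,d=z['im'],z['P'],z['d']; hsv=cv2.cvtColor(im,cv2.COLOR_BGR2HSV); H,S,V=[hsv[...,i].astype(int) for i in range(3)]
    print(n)
    X,Y,Z=P[...,0],P[...,1],P[...,2]; ok=(d>0)&(X>0)&(X<.9)
    def comp(name,m,mn=60):
        c,l,st,ce=cv2.connectedComponentsWithStats((m&ok).astype(np.uint8))
        for i in range(1,c):
            if st[i,4]>mn:
                q=P[l==i]; r=cv2.minAreaRect(q[:,:2].astype(np.float32))
                print(name,ce[i].round(),st[i,4],'ctr',np.round(r[0],4),'size',np.round(r[1],3),'ang',round(r[2],1),'medz',np.median(q[:,2]).round(4))
    comp('gold top',(H>15)&(H<26)&(S>200)&(V>120)&(Z>.04)&(Z<.12),40)
    band=(Z>.070)&(Z<.081)&(X>.3)
    comp('z75',band,100)
    comp('blue',(H>100)&(H<125)&(S>120)&(Z>.082)&(Z<.094))
    comp('green',(H>50)&(H<90)&(S>80)&(Z>.05)&(Z<.07)&(Y<-.2),20)
    comp('red',((H<8)|(H>172))&(S>150)&(V>120)&(Z>.04),15)
    comp('bed',(S<50)&(V>130)&(Z>.008)&(Z<.024),100)
    comp('plate',(Z>.010)&(Z<.021)&(Y<0)&(X>.25)&(X<.65),500)
    comp('board',(Z>.014)&(Z<.027)&(Y>-.05)&(Y<.5)&(X>.35)&(X<.6),500)
E
```

```text
scene
gold top [400. 182.] 825 ctr [0.3302 0.3689] size [0.081 0.079] ang 45.7 medz 0.0763
gold top [391. 246.] 601 ctr [0.5005 0.3702] size [0.059 0.06 ] ang 7.3 medz 0.0763
gold top [450. 254.] 247 ctr [0.4669 0.5034] size [0.042 0.041] ang 3.2 medz 0.0417
z75 [400. 183.] 813 ctr [0.3348 0.3692] size [0.084 0.069] ang 88.9 medz 0.0762
z75 [156. 216.] 142 ctr [ 0.5519 -0.1338] size [0.053 0.145] ang 76.0 medz 0.0757
z75 [191. 197.] 521 ctr [ 0.4983 -0.0789] size [0.06 0.08] ang 20.9 medz 0.0755
z75 [522. 215.] 248 ctr [0.3428 0.6422] size [0.149 0.032] ang 67.8 medz 0.0754
z75 [334. 244.] 649 ctr [0.5282 0.2526] size [0.062 0.061] ang 12.2 medz 0.0761
z75 [276. 247.] 650 ctr [0.5671 0.136 ] size [0.061 0.063] ang 65.9 medz 0.076
z75 [391. 246.] 658 ctr [0.4999 0.3698] size [0.062 0.062] ang 12.3 medz 0.0761
z75 [507. 339.] 384 ctr [0.6192 0.5998] size [0.223 0.09 ] ang 26.6 medz 0.0754
z75 [534. 283.] 134 ctr [0.5029 0.6557] size [0.097 0.003] ang 89.6 medz 0.0752
z75 [257. 375.] 479 ctr [0.8129 0.1845] size [0.055 0.137] ang 21.6 medz 0.0799
z75 [272. 402.] 1611 ctr [0.8488 0.2104]
[... 2182 characters left out ...]
005 0.5897] size [0.197 0.016] ang 0.5 medz 0.0165
bed [386. 224.] 111 ctr [0.7593 0.1299] size [0.062 0.022] ang 1.7 medz 0.0166
bed [426. 247.] 311 ctr [0.8068 0.0211] size [0.041 0.072] ang 60.8 medz 0.0159
bed [177. 273.] 639 ctr [0.2507 0.0213] size [0.042 0.104] ang 86.7 medz 0.0194
bed [361. 365.] 7898 ctr [ 0.5501 -0.1933] size [0.18  0.337] ang 9.4 medz 0.0176
bed [202. 351.] 278 ctr [ 0.297  -0.1987] size [0.068 0.023] ang 5.6 medz 0.0162
bed [207. 386.] 356 ctr [ 0.3049 -0.2599] size [0.083 0.029] ang 8.4 medz 0.0158
plate [355. 361.] 8676 ctr [ 0.5492 -0.192 ] size [0.181 0.34 ] ang 9.4 medz 0.0176
board [287. 218.] 1995 ctr [0.5343 0.25  ] size [0.132 0.373] ang 11.7 medz 0.0219
```

```bash
python3 -c "
import cv2
a=cv2.imread('pics/scene.png')[150:290,50:240];b=cv2.imread('pics/scene.png')[150:290,240:480]
cv2.imwrite('pics/crop.png',cv2.hconcat([cv2.resize(a,None,fx=1.8,fy=1.8),cv2.resize(b,None,fx=1.8,fy=1.8)]))"
```

```text
(no output)
```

View pics/crop.png

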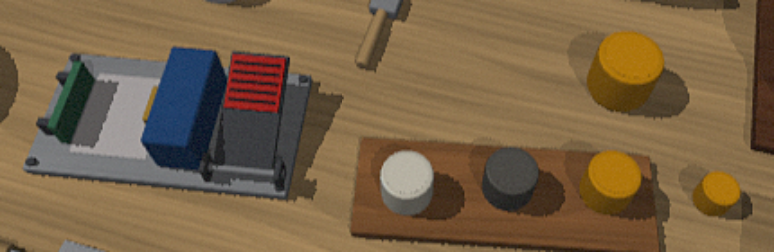

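The crop confirms it: the medium gold cheese is at the right end of the board (crop 610,180), with the larger (625,70) and smaller (717,193) decoys off the board. Both cameras agree on the poses, so I'll plan the first move.

```bash
cat >> h.py <<'E'
GOLD=np.array([.4995,.3687]); BY=11.6; BED=np.array([.5607,-.2595]); PY=9.4
def bed(x,y):
    a=np.radians(PY); c,s=np.cos(a),np.sin(a); return BED+np.array([c*x-s*y,s*x+c*y])
def go(xy,z,yaw):
    s=manip.read_state(); Rt=R.from_rotvec(s['ee_rot']); a=np.radians(yaw)
    y=np.array([np.cos(a),np.sin(a),0]); zz=np.array([0,0,-1.]); G=R.from_matrix(np.stack([np.cross(y,zz),y,zz],1))
    print('t',s['t'],'d mm',(Rt.inv().apply(np.array([*xy,z])-s['position'])*1000).round(1),'r deg',np.degrees((Rt.inv()*G).as_rotvec()).round(2),'w',s['width'],'F',np.round(s['wrist_force'],1))
E
python3 -c "
from h import *
go(GOLD,.2,BY)"
```

```text
t 0.1 d mm [ 586.7 -752.4   31.9] r deg [ -0.09  -0.1  -84.25] w 0.08527901415771623 F [-0.5 -0.3 -0.4]
```

Emit:
drive_tool --rows '[{"dx": 0.587,"dy": -0.752,"dz": 0.03,"rz": -84.25,"jaw": -1},{"dx": 0.587,"dy": -0.752,"dz": 0.03,"rz": -84.25,"jaw": -1},{"dx": 0.587,"dy": -0.752,"dz": 0.03,"rz": -84.25,"jaw": -1},{"dx": 0.587,"dy": -0.752,"dz": 0.03,"rz": -84.25,"jaw": -1},{"dx": 0.587,"dy": -0.752,"dz": 0.03,"rz": -84.25,"jaw": -1},{"dx": 0.587,"dy": -0.752,"dz": 0.03,"rz": -84.25,"jaw": -1},{"dx": 0.587,"dy": -0.752,"dz": 0.03,"rz": -84.25,"jaw": -1},{"dx": 0.587,"dy": -0.752,"dz": 0.03,"rz": -84.25,"jaw": -1},{"dx": 0.587,"dy": -0.752,"dz": 0.03,"rz": -84.25,"jaw": -1},{"dx": 0.587,"dy": -0.752,"dz": 0.03,"rz": -84.25,"jaw": -1},{"dx": 0.587,"dy": -0.752,"dz": 0.03,"rz": -84.25,"jaw": -1},{"dx": 0.587,"dy": -0.752,"dz": 0.03,"rz": -84.25,"jaw": -1},{"dx": 0.587,"dy": -0.752,"dz": 0.03,"rz": -84.25,"jaw": -1},{"dx": 0.587,"dy": -0.752,"dz": 0.03,"rz": -84.25,"jaw": -1},{"dx": 0.587,"dy": -0.752,"dz": 0.03,"rz": -84.25,"jaw": -1},{"dx": 0.587,"dy": -0.752,"dz": 0.03,"rz": -84.25,"jaw": -1},{"dx": 0.587,"dy": -0.752,"dz": 0.03,"rz": -84.25,"jaw": -1},{"dx": 0.587,"dy": -0.752,"dz": 0.03,"rz": -84.25,"jaw": -1},{"dx": 0.587,"dy": -0.752,"dz": 0.03,"rz": -84.25,"jaw": -1},{"dx": 0.587,"dy": -0.752,"dz": 0.03,"rz": -84.25,"jaw": -1}]'

```text
schema error: expected keys dx, dy, dz, rx, ry, rz, jaw
```

```bash
python3 -c "
from h import *
go(GOLD,.2,BY)"
```

```text
t 0.1 d mm [ 586.7 -752.4   31.9] r deg [ -0.09  -0.1  -84.25] w 0.08527901415771623 F [-0.5 -0.3 -0.4]
```

All the keys are required.

Emit:
drive_tool --rows '[{"dx": 0.587,"dy": -0.752,"dz": 0.03,"rx": 0,"ry": 0,"rz": -84.25,"jaw": -1},{"dx": 0.587,"dy": -0.752,"dz": 0.03,"rx": 0,"ry": 0,"rz": -84.25,"jaw": -1},{"dx": 0.587,"dy": -0.752,"dz": 0.03,"rx": 0,"ry": 0,"rz": -84.25,"jaw": -1},{"dx": 0.587,"dy": -0.752,"dz": 0.03,"rx": 0,"ry": 0,"rz": -84.25,"jaw": -1},{"dx": 0.587,"dy": -0.752,"dz": 0.03,"rx": 0,"ry": 0,"rz": -84.25,"jaw": -1},{"dx": 0.587,"dy": -0.752,"dz": 0.03,"rx": 0,"ry": 0,"rz": -84.25,"jaw": -1},{"dx": 0.587,"dy": -0.752,"dz": 0.03,"rx": 0,"ry": 0,"rz": -84.25,"jaw": -1},{"dx": 0.587,"dy": -0.752,"dz": 0.03,"rx": 0,"ry": 0,"rz": -84.25,"jaw": -1},{"dx": 0.587,"dy": -0.752,"dz": 0.03,"rx": 0,"ry": 0,"rz": -84.25,"jaw": -1},{"dx": 0.587,"dy": -0.752,"dz": 0.03,"rx": 0,"ry": 0,"rz": -84.25,"jaw": -1},{"dx": 0.587,"dy": -0.752,"dz": 0.03,"rx": 0,"ry": 0,"rz": -84.25,"jaw": -1},{"dx": 0.587,"dy": -0.752,"dz": 0.03,"rx": 0,"ry": 0,"rz": -84.25,"jaw": -1},{"dx": 0.587,"dy": -0.752,"dz": 0.03,"rx": 0,"ry": 0,"rz": -84.25,"jaw": -1},{"dx": 0.587,"dy": -0.752,"dz": 0.03,"rx": 0,"ry": 0,"rz": -84.25,"jaw": -1},{"dx": 0.587,"dy": -0.752,"dz": 0.03,"rx": 0,"ry": 0,"rz": -84.25,"jaw": -1},{"dx": 0.587,"dy": -0.752,"dz": 0.03,"rx": 0,"ry": 0,"rz": -84.25,"jaw": -1},{"dx": 0.587,"dy": -0.752,"dz": 0.03,"rx": 0,"ry": 0,"rz": -84.25,"jaw": -1},{"dx": 0.587,"dy": -0.752,"dz": 0.03,"rx": 0,"ry": 0,"rz": -84.25,"jaw": -1},{"dx": 0.587,"dy": -0.752,"dz": 0.03,"rx": 0,"ry": 0,"rz": -84.25,"jaw": -1},{"dx": 0.587,"dy": -0.752,"dz": 0.03,"rx": 0,"ry": 0,"rz": -84.25,"jaw": -1}]'

```text
t: 1.77
position: [0.4573, 0.2567, 0.2043]
ee_rot: [-1.985, -2.435, 0.002]
wrist_force: [0.6, -1.4, 0.4]
width: 0.0856
finger_force: 0.0
```

```bash
python3 -c "
from h import *
go(GOLD,.2,BY)"
```

```text
t 1.7667 d mm [101.1  63.9   4.2] r deg [-0.05  0.03  0.05] w 0.08564465613448367 F [ 0.6 -1.4  0.4]
```

Emit:
drive_tool --rows '[{"dx": 0.101,"dy": 0.064,"dz": 0.004,"rx": 0,"ry": 0,"rz": 0,"jaw": -1},{"dx": 0.101,"dy": 0.064,"dz": 0.004,"rx": 0,"ry": 0,"rz": 0,"jaw": -1},{"dx": 0.101,"dy": 0.064,"dz": 0.004,"rx": 0,"ry": 0,"rz": 0,"jaw": -1},{"dx": 0.101,"dy": 0.064,"dz": 0.004,"rx": 0,"ry": 0,"rz": 0,"jaw": -1},{"dx": 0.101,"dy": 0.064,"dz": 0.004,"rx": 0,"ry": 0,"rz": 0,"jaw": -1}]'

```text
t: 2.18
position: [0.4993, 0.3676, 0.1984]
ee_rot: [-1.982, -2.436, 0.007]
wrist_force: [-0.2, -1.3, -0.5]
width: 0.0854
finger_force: 0.0
```

```bash
python3 - <<'E'
from h import *
im,d,p=grab('wrist'); P=cloud(d,p); cv2.imwrite('pics/w1.png',im)
H,S,V=[x.astype(int) for x in cv2.split(cv2.cvtColor(im,cv2.COLOR_BGR2HSV))]
m=(H>15)&(H<26)&(S>180)&(P[...,2]>.065)&(P[...,2]<.085)&(d>0)
c,l,st,ce=cv2.connectedComponentsWithStats(m.astype(np.uint8))
for i in range(1,c):
    if st[i,4]>100:
        q=P[l==i]; print(ce[i],st[i],cv2.minEnclosingCircle(q[:,:2].astype(np.float32)),np.median(q[:,2]))
go(GOLD,.2,BY)
E
```

```text
t 2.2333 d mm [ 2.2  0.6 -0.5] r deg [-0.16  0.09  0.06] w 0.0854280878561641 F [ 0.1 -0.1  0.1]
```

View pics/w1.png

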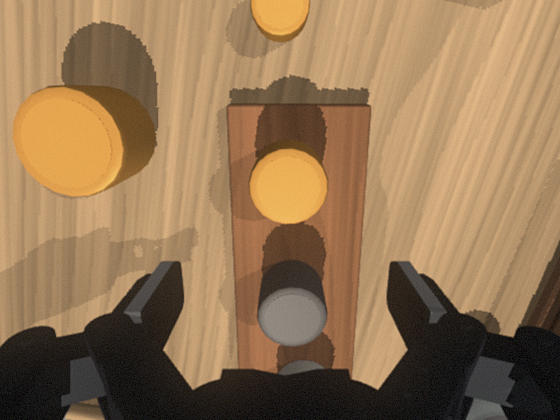

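The wrist view shows the mid-size gold cheese on the board at (289,186), the grey one at (292,315) and the large decoy at (80,140). Next I'll check where it lies in world coordinates.

```bash
python3 - <<'E'
from h import *
im,d,p=grab('wrist'); P=cloud(d,p)
for n,(u,v) in dict(gold=(289,186),grey=(292,318),big=(68,140)).items(): print(n,P[v,u].round(4),d[v,u])
H,S,V=[x.astype(int) for x in cv2.split(cv2.cvtColor(im,cv2.COLOR_BGR2HSV))]
m=(abs(P[...,2]-P[186,289,2])<.006)&(d>0)&(H>12)&(H<30)&(S>120)
c,l=cv2.connectedComponents(m.astype(np.uint8)); q=P[l==l[186,289]]
print(len(q),cv2.minEnclosingCircle(q[:,:2].astype(np.float32)),np.median(q[:,2]))
E
```

```text
gold [0.5016 0.3711 0.0743] 0.27537465
grey [0.5292 0.2523 0.0739] 0.31173787
big [0.3294 0.3723 0.0735] 0.26607895
4737 ((0.5002418756484985, 0.3715059459209442), 0.03195478394627571) 0.07379679091294451
```

Emit:
drive_tool --rows '[{"dx": 0.003,"dy": 0.001,"dz": 0.04,"rx": 0,"ry": 0,"rz": 0,"jaw": -1},{"dx": 0.003,"dy": 0.001,"dz": 0.08,"rx": 0,"ry": 0,"rz": 0,"jaw": -1},{"dx": 0.003,"dy": 0.001,"dz": 0.11,"rx": 0,"ry": 0,"rz": 0,"jaw": -1},{"dx": 0.003,"dy": 0.001,"dz": 0.13,"rx": 0,"ry": 0,"rz": 0,"jaw": -1},{"dx": 0.003,"dy": 0.001,"dz": 0.15,"rx": 0,"ry": 0,"rz": 0,"jaw": -1},{"dx": 0.003,"dy": 0.001,"dz": 0.17,"rx": 0,"ry": 0,"rz": 0,"jaw": -1},{"dx": 0.003,"dy": 0.001,"dz": 0.17,"rx": 0,"ry": 0,"rz": 0,"jaw": -1},{"dx": 0.003,"dy": 0.001,"dz": 0.17,"rx": 0,"ry": 0,"rz": 0,"jaw": 1},{"dx": 0.003,"dy": 0.001,"dz": 0.17,"rx": 0,"ry": 0,"rz": 0,"jaw": 1},{"dx": 0.003,"dy": 0.001,"dz": 0.17,"rx": 0,"ry": 0,"rz": 0,"jaw": 1},{"dx": 0.003,"dy": 0.001,"dz": 0.17,"rx": 0,"ry": 0,"rz": 0,"jaw": 1},{"dx": 0.003,"dy": 0.001,"dz": 0.17,"rx": 0,"ry": 0,"rz": 0,"jaw": 1},{"dx": 0.003,"dy": 0.001,"dz": 0.17,"rx": 0,"ry": 0,"rz": 0,"jaw": 1},{"dx": 0.003,"dy": 0.001,"dz": 0.17,"rx": 0,"ry": 0,"rz": 0,"jaw": 1},{"dx": 0.003,"dy": 0.001,"dz": 0.17,"rx": 0,"ry": 0,"rz": 0,"jaw": 1}]' --force 40

```text
t: 3.53
position: [0.5014, 0.3698, 0.0335]
ee_rot: [1.985, 2.433, 0.005]
wrist_force: [-0.3, -1.8, 6.0]
width: 0.0635
finger_force: 44.8
```

Emit:
drive_tool --rows '[{"dx": 0,"dy": 0,"dz": -0.02,"rx": 0,"ry": 0,"rz": 0,"jaw": 1},{"dx": 0,"dy": 0,"dz": -0.05,"rx": 0,"ry": 0,"rz": 0,"jaw": 1},{"dx": 0,"dy": 0,"dz": -0.08,"rx": 0,"ry": 0,"rz": 0,"jaw": 1},{"dx": 0,"dy": 0,"dz": -0.11,"rx": 0,"ry": 0,"rz": 0,"jaw": 1},{"dx": 0,"dy": 0,"dz": -0.14,"rx": 0,"ry": 0,"rz": 0,"jaw": 1},{"dx": 0,"dy": 0,"dz": -0.15,"rx": 0,"ry": 0,"rz": 0,"jaw": 1},{"dx": 0,"dy": 0,"dz": -0.15,"rx": 0,"ry": 0,"rz": 0,"jaw": 1},{"dx": 0,"dy": 0,"dz": -0.15,"rx": 0,"ry": 0,"rz": 0,"jaw": 1}]'

```text
t: 4.2
position: [0.4999, 0.3694, 0.1801]
ee_rot: [-1.985, -2.434, 0.001]
wrist_force: [0.3, -0.1, -2.1]
width: 0.0631
finger_force: 44.5
```

```bash
python3 - <<'E'
from h import *
im,d,p=grab('scene');P=cloud(d,p);cv2.imwrite('pics/s2.png',im)
im,d,p=grab('side');Q=cloud(d,p);cv2.imwrite('pics/s3.png',im)
im,d,p=grab('wrist');W=cloud(d,p)
H,S,V=[x.astype(int) for x in cv2.split(cv2.cvtColor(im,cv2.COLOR_BGR2HSV))]
m=(H>12)&(H<30)&(S>150)&(d>0)&(W[...,2]>.15)
print(manip.read_state()['position'])
if m.sum(): q=W[m];print(m.sum(),cv2.minAreaRect(q[:,:2].astype(np.float32)),np.percentile(q[:,2],[5,50,95]))
go(bed(0,0),.19,PY)
E
```

```text
[0.49890695 0.36870107 0.17741178]
21276 ((0.49829697608947754, 0.37537240982055664), (0.12689536809921265, 0.05574996396899223), 8.1228609085083) [0.18488642 0.21761345 0.25204303]
t 4.35 d mm [-627.8  -65.8  -10.9] r deg [-0.33  0.13  2.2 ] w 0.06324802444825796 F [ 0.3  0.4 -1.2]
```

View pics/s3.png

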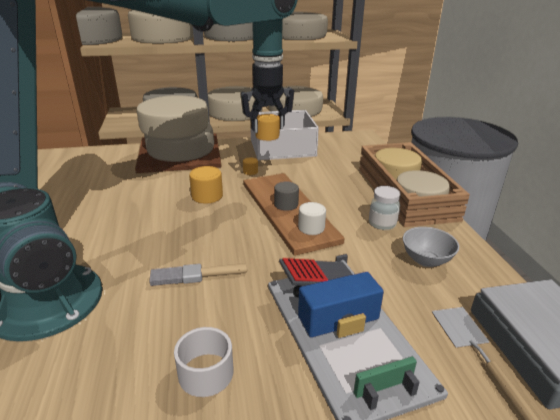

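The gold cheese hangs upright in the gripper at (268,127), and white and grey are still in place. Carrying it to above the bed.

Emit:
drive_tool --rows '[{"dx": -0.04,"dy": -0.004,"dz": -0.01,"rx": 0,"ry": 0,"rz": 2.2,"jaw": 1},{"dx": -0.08,"dy": -0.008,"dz": -0.01,"rx": 0,"ry": 0,"rz": 2.2,"jaw": 1},{"dx": -0.12,"dy": -0.0125,"dz": -0.01,"rx": 0,"ry": 0,"rz": 2.2,"jaw": 1},{"dx": -0.16,"dy": -0.017,"dz": -0.01,"rx": 0,"ry": 0,"rz": 2.2,"jaw": 1},{"dx": -0.2,"dy": -0.021,"dz": -0.01,"rx": 0,"ry": 0,"rz": 2.2,"jaw": 1},{"dx": -0.24,"dy": -0.025,"dz": -0.01,"rx": 0,"ry": 0,"rz": 2.2,"jaw": 1},{"dx": -0.28,"dy": -0.029,"dz": -0.01,"rx": 0,"ry": 0,"rz": 2.2,"jaw": 1},{"dx": -0.32,"dy": -0.033,"dz": -0.01,"rx": 0,"ry": 0,"rz": 2.2,"jaw": 1},{"dx": -0.36,"dy": -0.038,"dz": -0.01,"rx": 0,"ry": 0,"rz": 2.2,"jaw": 1},{"dx": -0.4,"dy": -0.042,"dz": -0.01,"rx": 0,"ry": 0,"rz": 2.2,"jaw": 1},{"dx": -0.44,"dy": -0.046,"dz": -0.01,"rx": 0,"ry": 0,"rz": 2.2,"jaw": 1},{"dx": -0.48,"dy": -0.05,"dz": -0.01,"rx": 0,"ry": 0,"rz": 2.2,"jaw": 1},{"dx": -0.52,"dy": -0.054,"dz": -0.01,"rx": 0,"ry": 0,"rz": 2.2,"jaw": 1},{"dx": -0.56,"dy": -0.059,"dz": -0.01,"rx": 0,"ry": 0,"rz": 2.2,"jaw": 1},{"dx": -0.59,"dy": -0.062,"dz": -0.01,"rx": 0,"ry": 0,"rz": 2.2,"jaw": 1},{"dx": -0.615,"dy": -0.065,"dz": -0.01,"rx": 0,"ry": 0,"rz": 2.2,"jaw": 1},{"dx": -0.628,"dy": -0.066,"dz": -0.01,"rx": 0,"ry": 0,"rz": 2.2,"jaw": 1},{"dx": -0.628,"dy": -0.066,"dz": -0.01,"rx": 0,"ry": 0,"rz": 2.2,"jaw": 1},{"dx": -0.628,"dy": -0.066,"dz": -0.01,"rx": 0,"ry": 0,"rz": 2.2,"jaw": 1},{"dx": -0.628,"dy": -0.066,"dz": -0.01,"rx": 0,"ry": 0,"rz": 2.2,"jaw": 1}]'

```text
t: 6.02
position: [0.5616, -0.2574, 0.1902]
ee_rot: [-2.029, -2.396, -0.001]
wrist_force: [-0.2, -0.3, -1.5]
width: 0.0631
finger_force: 44.7
```

```bash
python3 - <<'E'
from h import *
for n in ['side','scene']:
    im,d,p=grab(n);P=cloud(d,p); cv2.imwrite(f'pics/{n}4.png',im)
    H,S,V=[x.astype(int) for x in cv2.split(cv2.cvtColor(im,cv2.COLOR_BGR2HSV))]
    t=manip.read_state()['position']
    m=(H>12)&(H<30)&(S>150)&(d>0)&(np.hypot(P[...,0]-t[0],P[...,1]-t[1])<.05)&(P[...,2]>.1)
    q=P[m]; print(n,m.sum(),t,np.percentile(q[:,2],[1,50,99]),q.min(0),q.max(0))
go(bed(0,0),.19,PY)
E
```

```text
side 1708 [ 0.56182334 -0.25718261  0.19068715] [0.18276739 0.22346567 0.23468621] [ 0.5296445  -0.28981427  0.18000337] [ 0.59471665 -0.23368148  0.25257263]
scene 950 [ 0.5618992  -0.25720388  0.19103364] [0.18096878 0.23056606 0.26570458] [ 0.51500937 -0.28382009  0.17843512] [ 0.59831236 -0.2229245   0.38843519]
t 6.1167 d mm [-2.1 -1.6  1. ] r deg [-0.01 -0.04  0.12] w 0.0631616704538545 F [-0.5  0.3 -1.6]
```

View pics/side4.png

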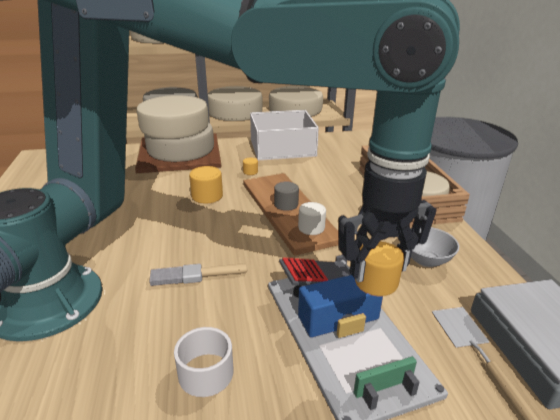

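The cheese hangs upright at (382,268) above the bed, clear of fence and housing. Its underside is about 10 mm below the TCP.

Emit:
drive_tool --rows '[{"dx": -0.002,"dy": -0.001,"dz": 0.03,"rx": 0,"ry": 0,"rz": 0,"jaw": 1},{"dx": -0.002,"dy": -0.001,"dz": 0.06,"rx": 0,"ry": 0,"rz": 0,"jaw": 1},{"dx": -0.002,"dy": -0.001,"dz": 0.09,"rx": 0,"ry": 0,"rz": 0,"jaw": 1},{"dx": -0.002,"dy": -0.001,"dz": 0.115,"rx": 0,"ry": 0,"rz": 0,"jaw": 1},{"dx": -0.002,"dy": -0.001,"dz": 0.135,"rx": 0,"ry": 0,"rz": 0,"jaw": 1},{"dx": -0.002,"dy": -0.001,"dz": 0.15,"rx": 0,"ry": 0,"rz": 0,"jaw": 1},{"dx": -0.002,"dy": -0.001,"dz": 0.157,"rx": 0,"ry": 0,"rz": 0,"jaw": 1},{"dx": -0.002,"dy": -0.001,"dz": 0.16,"rx": 0,"ry": 0,"rz": 0,"jaw": 1},{"dx": -0.002,"dy": -0.001,"dz": 0.16,"rx": 0,"ry": 0,"rz": 0,"jaw": 1},{"dx": -0.002,"dy": -0.001,"dz": 0.16,"rx": 0,"ry": 0,"rz": 0,"jaw": 1}]'

```text
t: 6.95
position: [0.5621, -0.2611, 0.0326]
ee_rot: [2.03, 2.395, 0.001]
wrist_force: [-0.3, -0.4, -1.0]
width: 0.0631
finger_force: 44.7
```

Emit:
drive_tool --rows '[{"dx": 0,"dy": 0,"dz": 0.002,"rx": 0,"ry": 0,"rz": 0,"jaw": 1},{"dx": 0,"dy": 0,"dz": 0.003,"rx": 0,"ry": 0,"rz": 0,"jaw": 1},{"dx": 0,"dy": 0,"dz": 0.003,"rx": 0,"ry": 0,"rz": 0,"jaw": 1},{"dx": 0,"dy": 0,"dz": 0.003,"rx": 0,"ry": 0,"rz": 0,"jaw": 1}]'

```text
t: 7.28
position: [0.562, -0.2616, 0.0295]
ee_rot: [2.03, 2.394, 0.001]
wrist_force: [0.8, -0.7, 2.0]
width: 0.0631
finger_force: 45.1
```

```bash
python3 -c "
from h import *
go(bed(0,0),.025,PY);print(manip.read_state()['position'])"
```

```text
t 7.2833 d mm [ 2.3 -1.   4.5] r deg [ 0.13  0.1  -0.01] w 0.06311437535288708 F [ 0.8 -0.7  2. ]
[ 0.56201853 -0.26164252  0.02952514]
```

Contact felt. Releasing and retreating upwards.

Emit:
drive_tool --rows '[{"dx": 0,"dy": 0,"dz": 0.0005,"rx": 0,"ry": 0,"rz": 0,"jaw": -0.5},{"dx": 0,"dy": 0,"dz": 0.0,"rx": 0,"ry": 0,"rz": 0,"jaw": -0.8},{"dx": 0,"dy": 0,"dz": 0.0,"rx": 0,"ry": 0,"rz": 0,"jaw": -1},{"dx": 0,"dy": 0,"dz": 0.0,"rx": 0,"ry": 0,"rz": 0,"jaw": -1},{"dx": 0,"dy": 0,"dz": 0.0,"rx": 0,"ry": 0,"rz": 0,"jaw": -1},{"dx": 0,"dy": 0,"dz": 0.0,"rx": 0,"ry": 0,"rz": 0,"jaw": -1},{"dx": 0,"dy": 0,"dz": 0.0,"rx": 0,"ry": 0,"rz": 0,"jaw": -1},{"dx": 0,"dy": 0,"dz": -0.01,"rx": 0,"ry": 0,"rz": 0,"jaw": -1},{"dx": 0,"dy": 0,"dz": -0.03,"rx": 0,"ry": 0,"rz": 0,"jaw": -1},{"dx": 0,"dy": 0,"dz": -0.06,"rx": 0,"ry": 0,"rz": 0,"jaw": -1},{"dx": 0,"dy": 0,"dz": -0.1,"rx": 0,"ry": 0,"rz": 0,"jaw": -1},{"dx": 0,"dy": 0,"dz": -0.13,"rx": 0,"ry": 0,"rz": 0,"jaw": -1},{"dx": 0,"dy": 0,"dz": -0.16,"rx": 0,"ry": 0,"rz": 0,"jaw": -1},{"dx": 0,"dy": 0,"dz": -0.16,"rx": 0,"ry": 0,"rz": 0,"jaw": -1}]'

```text
t: 8.45
position: [0.5642, -0.2629, 0.1983]
ee_rot: [2.022, 2.384, 0.004]
wrist_force: [1.1, -0.4, 1.4]
width: 0.0852
finger_force: 0.0
```

```bash
cat >> h.py <<'E'
def chk(tag,zlo=.06,zhi=.085):
    for n in ['scene','side']:
        im,d,p=grab(n);P=cloud(d,p);cv2.imwrite(f'pics/{tag}_{n}.png',im)
        H,S,V=[x.astype(int) for x in cv2.split(cv2.cvtColor(im,cv2.COLOR_BGR2HSV))]
        near=(d>0)&(np.hypot(P[...,0]-BED[0],P[...,1]-BED[1])<.07)
        m=near&(H>12)&(H<30)&(S>150)&(P[...,2]>zlo)&(P[...,2]<zhi)
        q=P[m]
        if len(q)>20:
            c,r=cv2.minEnclosingCircle(q[:,:2].astype(np.float32)); a=np.radians(PY); e=np.array(c)-BED
            A=np.c_[q[:,:2],np.ones(len(q))]; 
            print(n,len(q),'gold bed-frame',(e@np.array([[np.cos(a),-np.sin(a)],[np.sin(a),np.cos(a)]])).round(4),'r',round(r,4),'z',np.percentile(q[:,2],[5,50,95]).round(4))
        g=(d>0)&((H<8)|(H>172))&(S>150)&(V>100)&(abs(P[...,0]-.495)<.08)&(abs(P[...,1]+.085)<.08)&(P[...,2]>.03)
        if g.sum()>20: print(' pad',g.sum(),P[g].mean(0).round(4),'zrange',np.percentile(P[g][:,2],[3,97]).round(4))
E
python3 -c "
from h import *
chk('p1')
go(bed(-.06,.185),.15,PY)"
```

```text
scene 585 gold bed-frame [0.0041 0.0147] r 0.0469 z [0.0625 0.0718 0.074 ]
 pad 235 [ 0.4813 -0.0734  0.0816] zrange [0.0721 0.088 ]
side 477 gold bed-frame [-0.0015 -0.0031] r 0.0315 z [0.0611 0.0708 0.0735]
 pad 531 [ 0.495  -0.0876  0.0789] zrange [0.0684 0.088 ]
t 8.55 d mm [187.5 -61.2  40.4] r deg [0.24 0.21 0.  ] w 0.08473519123082776 F [ 0.   0.1 -0.6]
```

View pics/p1_side.png

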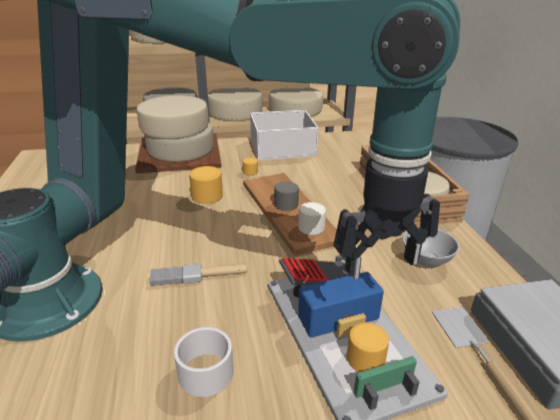

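The cheese stands upright, near-centred on the bed at pixel (368,345), and the pedal is up (red pad at 303,270). Next I move over the pad with the fingers shut.

Emit:
drive_tool --rows '[{"dx": 0.03,"dy": -0.007,"dz": 0.0,"rx": 0,"ry": 0,"rz": 0,"jaw": 1},{"dx": 0.07,"dy": -0.016,"dz": 0.0,"rx": 0,"ry": 0,"rz": 0,"jaw": 1},{"dx": 0.11,"dy": -0.026,"dz": 0.0,"rx": 0,"ry": 0,"rz": 0,"jaw": 1},{"dx": 0.15,"dy": -0.036,"dz": 0.0,"rx": 0,"ry": 0,"rz": 0,"jaw": 1},{"dx": 0.175,"dy": -0.042,"dz": 0.01,"rx": 0,"ry": 0,"rz": 0,"jaw": 1},{"dx": 0.186,"dy": -0.043,"dz": 0.03,"rx": 0,"ry": 0,"rz": 0,"jaw": 1},{"dx": 0.186,"dy": -0.043,"dz": 0.06,"rx": 0,"ry": 0,"rz": 0,"jaw": 1},{"dx": 0.186,"dy": -0.043,"dz": 0.08,"rx": 0,"ry": 0,"rz": 0,"jaw": 1},{"dx": 0.186,"dy": -0.043,"dz": 0.09,"rx": 0,"ry": 0,"rz": 0,"jaw": 1},{"dx": 0.186,"dy": -0.043,"dz": 0.09,"rx": 0,"ry": 0,"rz": 0,"jaw": 1},{"dx": 0.186,"dy": -0.043,"dz": 0.09,"rx": 0,"ry": 0,"rz": 0,"jaw": 1}]'

```text
t: 9.47
position: [0.4878, -0.0846, 0.0973]
ee_rot: [-2.031, -2.394, 0.002]
wrist_force: [-0.6, -0.1, 0.6]
width: -0.0001
finger_force: 0.0
```

```bash
python3 -c "
from h import *
go(bed(-.043,.184),.044,PY);print(manip.read_state()['position'])"
```

```text
t 9.4667 d mm [-0.5  0.5 53.3] r deg [-0.12 -0.05 -0.02] w -0.00014354527161388362 F [-0.6 -0.1  0.6]
[ 0.48779397 -0.08461725  0.0973159 ]
```

Pressing down to just short of the stop, then I'll read the force.

Emit:
drive_tool --rows '[{"dx": 0,"dy": 0,"dz": 0.01,"rx": 0,"ry": 0,"rz": 0,"jaw": 1},{"dx": 0,"dy": 0,"dz": 0.018,"rx": 0,"ry": 0,"rz": 0,"jaw": 1},{"dx": 0,"dy": 0,"dz": 0.024,"rx": 0,"ry": 0,"rz": 0,"jaw": 1},{"dx": 0,"dy": 0,"dz": 0.028,"rx": 0,"ry": 0,"rz": 0,"jaw": 1},{"dx": 0,"dy": 0,"dz": 0.032,"rx": 0,"ry": 0,"rz": 0,"jaw": 1},{"dx": 0,"dy": 0,"dz": 0.036,"rx": 0,"ry": 0,"rz": 0,"jaw": 1},{"dx": 0,"dy": 0,"dz": 0.04,"rx": 0,"ry": 0,"rz": 0,"jaw": 1},{"dx": 0,"dy": 0,"dz": 0.044,"rx": 0,"ry": 0,"rz": 0,"jaw": 1},{"dx": 0,"dy": 0,"dz": 0.047,"rx": 0,"ry": 0,"rz": 0,"jaw": 1},{"dx": 0,"dy": 0,"dz": 0.05,"rx": 0,"ry": 0,"rz": 0,"jaw": 1},{"dx": 0,"dy": 0,"dz": 0.053,"rx": 0,"ry": 0,"rz": 0,"jaw": 1},{"dx": 0,"dy": 0,"dz": 0.053,"rx": 0,"ry": 0,"rz": 0,"jaw": 1},{"dx": 0,"dy": 0,"dz": 0.053,"rx": 0,"ry": 0,"rz": 0,"jaw": 1}]'

```text
t: 10.55
position: [0.4874, -0.0852, 0.0464]
ee_rot: [-2.031, -2.395, 0.004]
wrist_force: [-7.4, -0.2, 11.8]
width: -0.0001
finger_force: 5.6
```

Emit:
drive_tool --rows '[{"dx": 0,"dy": 0,"dz": 0.002,"rx": 0,"ry": 0,"rz": 0,"jaw": 1},{"dx": 0,"dy": 0,"dz": 0.004,"rx": 0,"ry": 0,"rz": 0,"jaw": 1},{"dx": 0,"dy": 0,"dz": 0.004,"rx": 0,"ry": 0,"rz": 0,"jaw": 1}]'

```text
t: 10.8
position: [0.4876, -0.0853, 0.044]
ee_rot: [-2.032, -2.396, 0.004]
wrist_force: [-10.4, -0.1, 18.1]
width: -0.0001
finger_force: 9.0
```

Emit:
drive_tool --rows '[{"dx": 0,"dy": 0,"dz": 0.001,"rx": 0,"ry": 0,"rz": 0,"jaw": 1},{"dx": 0,"dy": 0,"dz": 0.002,"rx": 0,"ry": 0,"rz": 0,"jaw": 1},{"dx": 0,"dy": 0,"dz": 0.002,"rx": 0,"ry": 0,"rz": 0,"jaw": 1},{"dx": 0,"dy": 0,"dz": 0.002,"rx": 0,"ry": 0,"rz": 0,"jaw": 1}]'

```text
t: 11.13
position: [0.4877, -0.0853, 0.0439]
ee_rot: [2.032, 2.396, -0.003]
wrist_force: [-13.2, 0.7, 27.6]
width: -0.0
finger_force: 13.5
```

```bash
python3 -c "
from h import *
chk('p2')"
```

```text
scene 592 gold bed-frame [ 0.0014 -0.0087] r 0.0386 z [0.0624 0.0717 0.0745]
 pad 209 [ 0.5028 -0.0787  0.0449] zrange [0.0416 0.048 ]
side 902 gold bed-frame [-0.0027 -0.0214] r 0.0315 z [0.0629 0.0721 0.0741]
 pad 311 [ 0.4812 -0.0855  0.0457] zrange [0.0436 0.048 ]
```

View pics/p2_side.png

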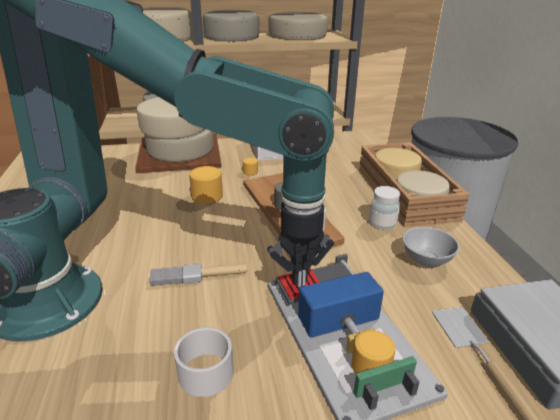

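The pedal is hard on its stop: force jumped to 27.6 N with no further travel. The stamp holds the cheese at (373,350) against the fence. Holding for a second, then lifting.

Emit:
drive_tool --rows '[{"dx": 0,"dy": 0,"dz": 0,"rx": 0,"ry": 0,"rz": 0,"jaw": 1},{"dx": 0,"dy": 0,"dz": 0,"rx": 0,"ry": 0,"rz": 0,"jaw": 1},{"dx": 0,"dy": 0,"dz": 0,"rx": 0,"ry": 0,"rz": 0,"jaw": 1},{"dx": 0,"dy": 0,"dz": 0,"rx": 0,"ry": 0,"rz": 0,"jaw": 1},{"dx": 0,"dy": 0,"dz": 0,"rx": 0,"ry": 0,"rz": 0,"jaw": 1},{"dx": 0,"dy": 0,"dz": 0,"rx": 0,"ry": 0,"rz": 0,"jaw": 1},{"dx": 0,"dy": 0,"dz": 0,"rx": 0,"ry": 0,"rz": 0,"jaw": 1},{"dx": 0,"dy": 0,"dz": 0,"rx": 0,"ry": 0,"rz": 0,"jaw": 1},{"dx": 0,"dy": 0,"dz": 0,"rx": 0,"ry": 0,"rz": 0,"jaw": 1},{"dx": 0,"dy": 0,"dz": 0,"rx": 0,"ry": 0,"rz": 0,"jaw": 1},{"dx": 0,"dy": 0,"dz": 0,"rx": 0,"ry": 0,"rz": 0,"jaw": 1},{"dx": 0,"dy": 0,"dz": 0,"rx": 0,"ry": 0,"rz": 0,"jaw": 1}]'

```text
t: 12.23
position: [0.4877, -0.0853, 0.0439]
ee_rot: [2.032, 2.396, -0.003]
wrist_force: [-13.3, 1.0, 26.7]
width: 0.0002
finger_force: 13.5
```

Emit:
drive_tool --rows '[{"dx": 0,"dy": 0,"dz": -0.005,"rx": 0,"ry": 0,"rz": 0,"jaw": 1},{"dx": 0,"dy": 0,"dz": -0.01,"rx": 0,"ry": 0,"rz": 0,"jaw": 1},{"dx": 0,"dy": 0,"dz": -0.015,"rx": 0,"ry": 0,"rz": 0,"jaw": 1},{"dx": 0,"dy": 0,"dz": -0.02,"rx": 0,"ry": 0,"rz": 0,"jaw": 1},{"dx": 0,"dy": 0,"dz": -0.025,"rx": 0,"ry": 0,"rz": 0,"jaw": 1},{"dx": 0,"dy": 0,"dz": -0.03,"rx": 0,"ry": 0,"rz": 0,"jaw": 1},{"dx": 0,"dy": 0,"dz": -0.035,"rx": 0,"ry": 0,"rz": 0,"jaw": 1},{"dx": 0,"dy": 0,"dz": -0.04,"rx": 0,"ry": 0,"rz": 0,"jaw": 1},{"dx": 0,"dy": 0,"dz": -0.045,"rx": 0,"ry": 0,"rz": 0,"jaw": 1},{"dx": 0,"dy": 0,"dz": -0.06,"rx": 0,"ry": 0,"rz": 0,"jaw": 1},{"dx": 0,"dy": 0,"dz": -0.09,"rx": 0,"ry": 0,"rz": 0,"jaw": 1},{"dx": 0,"dy": 0,"dz": -0.12,"rx": 0,"ry": 0,"rz": 0,"jaw": 1},{"dx": 0,"dy": 0,"dz": -0.15,"rx": 0,"ry": 0,"rz": 0,"jaw": 1},{"dx": 0,"dy": 0,"dz": -0.16,"rx": 0,"ry": 0,"rz": 0,"jaw": 1},{"dx": 0,"dy": 0,"dz": -0.16,"rx": 0,"ry": 0,"rz": 0,"jaw": 1},{"dx": 0,"dy": 0,"dz": -0.16,"rx": 0,"ry": 0,"rz": 0,"jaw": 1},{"dx": 0,"dy": 0,"dz": -0.16,"rx": 0,"ry": 0,"rz": 0,"jaw": 1}]'

```text
t: 13.65
position: [0.4868, -0.0843, 0.1963]
ee_rot: [-2.029, -2.392, 0.004]
wrist_force: [-0.4, -1.2, -0.7]
width: 0.0
finger_force: 0.0
```

```bash
python3 -c "
from h import *
chk('p3'); print(manip.read_state()['wrist_force'])"
```

```text
scene 587 gold bed-frame [0.0036 0.0071] r 0.0546 z [0.0627 0.0716 0.0741]
 pad 687 [ 0.4986 -0.082   0.0767] zrange [0.0654 0.0875]
side 1088 gold bed-frame [-0.0022 -0.0219] r 0.0306 z [0.0629 0.0724 0.0742]
 pad 617 [ 0.4965 -0.0895  0.0788] zrange [0.0684 0.0881]
[-1.00430616 -0.01320929  1.19833477]
```

View pics/p3_side.png

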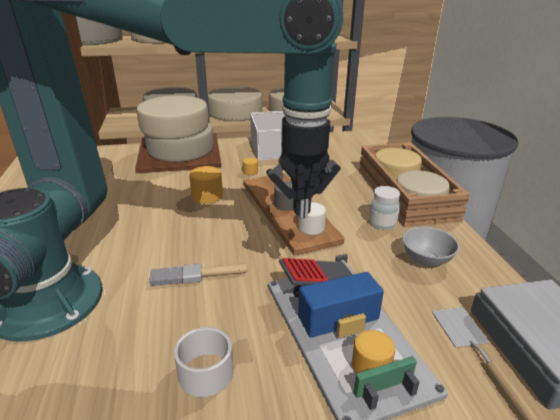

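The stamp and pedal are back at rest (pad at 303,270). The cheese stands against the fence at (373,350), and the arm is clear. Handing in.

```bash
python3 -c "
from h import *
print(workorder.close_job())"
```

```text
the job is handed in; nothing more can be done
None
```

The golden cheese was stamped and left standing against the fence with the pedal fully up and the grey and white cheeses untouched. The job is handed in at about 14 s, but the hand-in gave no verdict.

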